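Scoop desiccant canisters from the stock bin into the steel tub

ROBOT

A 6-joint arm with a two-finger parallel gripper is mounted at the origin on the work surface. World frame = base frame: x ahead of the robot, y to its left, z up, the work surface at z = 0. Lengths are in mm, angles in degrees, forces in N, time in s.
With the tool pointing down it reaches from about 350 to 850 mm from the base axis. Payload 8.1 kg.
Tool frame: the origin (TCP) lies on the centre line of the jaws, within the pads' length; the fingertips stand 19 mm ahead of it and the grasp point (between the pads) is the TCP (r.tip_reach is the z of the fingertips in the tool frame, in mm); z points along the fingers, y is the line along which they close (so a half turn about z gives the same grasp; the last joint's range is limited). The gripper opens to 85 mm and grips with 20 to 120 N. Pads are 22 mm wide; open, the fingers measure 114 mm over their backs; the gripper's body (76 mm by 85 mm) begins 54 mm behind the grasp point. The pads swing forward as they close: fully open they stand 13 mm farther back than shut.
Start: joints at [-80.352, 7.471, 85.268, -0, 87.261, -4.893], TCP at [150.671, -580.779, 250.292] pointing down, gripper open.
Joint ranges: [-169.43, 169.43], [-51.17, 129.36], [1.28, 143.12], [-76.62, 256.62], [0, 156.53], [-152.29, 152.29]. Speed limits (degrees/s): [136.94, 136.94, 159.86, 180, 180, 180].

INTERFACE

Orientations are given as [roll, pitch, yaw] about the fixed x, y, z axes, in that order (R = Rz(yaw) Ry(pitch) Rx(roll)).
In Python, from bench import r gives the robot as it stands. The module is installed in compiled form; this text tells all that it offers.
- The arm moves only by the shell command python3 -m handwheel 'ROWS' [FORCE]. ROWS is JSON, a list of rows, each a list of 7 numbers: the shift along the tool's x, y, z in m, then the turn, a rotation vector about the tool's x, y, z in degrees, then the finger opening in m, from 0 to 0.0854. In form: [[tx, ty, tz, ax, ay, az, claw], ...]. A call has 1 to 8 rows; each row shifts and turns the commanded pose from where the row before left it, along the tool's axes as they then stand; what a row does not reach is not made up. A row lasts 1/12 s, in which the tool goes at most 41.7 mm and 7.16 degrees, less where a joint would pass 70% of its speed; a pose out of reach is approached as far as the arm can. A call with a gripper value outside its range is refused whole. The fingers move at their own pace and stop on an object; FORCE is the grip in N (left out, the last holds). Time passes only in rows, so rows that do not move let the fingers close. It gives the time, the measured TCP pose, the force, the opening and the grip force at its end, in the units of the state.
- r.sense(): the state, without advancing time (a new reading comes with each control period).
- r.snapshot(name): name is "scene" or "top" or "wrist"; returns (picture, depth): 420x560x3 uint8, blue, green, red; 420x560 float32, mm along the optical axis (not along the pixel's ray), 0 where there is no reading.
- r.calibration(name): a dict with "vfov" (degrees; the focal length in pixels is half the picture's height over the tangent of half this angle, whatever the lens; pixels are square), "cx", "cy" (the principal point, pixels), "dist" ([k1, k2, p1, p2, k3] as OpenCV has them; the pictures are not rectified), "rvec" (rotation vector, rad) and "tvec" (3), from world to camera coordinates, as OpenCV has them; the wrist camera has in their place "tool_from_camera" (4x4, takes a point from camera to tool coordinates, whose origin is the TCP and whose axes are the flange's). Camera axes: x right, y down, z forward; pixel columns grow to the right and rows downward; lengths in mm; the calibration is good to about 2 mm. A picture is of the moment at which its call begins: read the wrist's pose just before it. calibration takes no time and is no camera call.
- r.hand_in(): hands the job in; it is judged then, once.
The state is a dict: "time": time; "joint_pos": joint angles; "qd": joint speeds; "joint_efforts": joint torques, N m; "tool_pos": TCP position; "tcp_rot": TCP orientation; "ft_force": force on the tool from outside, world axes, zero at the start; "wrist_torque": the same for the moment, N m; "finger_gap": finger opening in mm; "grip_force": force on a finger pad.
Only numpy, scipy, OpenCV 4.12 (cv2) and the standard library are available. Lean on these libraries where they do the work, as an engineer would, in place of code of your own. Each camera call takes 0.05 s, during which the arm holds its last target. There are 200 camera calls.

TASK

Pick up the small steel scoop by its slanted handle, scoop desiccant canisters out of the blue stock bin and tip at least four of the six into the round steel tub; any others stay in the bin and none may be left elsewhere. Move the canisters only with the scoop, never touching them with the gripper, and finally set the scoop back down flat in its black tray. Leave the tub and the other things on the table where they stand.

Things in the scene. Friction and masses are not known exactly. Their poses are not given: they have to be found in the camera images.
- scoop: Open-fronted steel scoop, 190 g (varies), black bar handle. Origin: centre of the underside of its floor; z up, x towards the open mouth. Floor 70 (x) by 78 (y) mm, 1.6 mm thick. Back wall (x = -34 mm) and side walls 2 mm thick, 30 mm high; the sides step down to 15 mm at x > 5 and end at x = 22 mm. It starts in the black tray.
- scoop_grip (a point): Grip point at (-70, 0, 76) mm in the scoop's frame, on the axis of the handle: a straight bar 14 mm thick (y), 26 mm wide (in the xz plane), 100 mm long, from (-40, 0, 24) mm up and back, leaning 30 degrees from z towards -x, to (-90, 0, 111) mm. Close the fingers across y.
- rest: Fixed black shallow tray that is the scoop's place, 104 (x) by 100 (y) mm, 12 mm high, walls and floor 4 mm thick. Origin: centre of its underside. The scoop stands in it, on the tray's floor, its axes along the tray's.
- bin: Fixed open blue bin, 214 (x) by 96 (y) mm. Origin: centre of its underside; x towards its far end. Floor 4 mm thick, clear width 88 mm, side walls 52 mm high. Near end: low wall at x = -107 mm, 22 mm high. The flat floor ends at x = 68 mm, where a ramp climbs at 60 degrees to (96, 52) mm in x, z, against the far wall, 52 mm high. The near half of the floor is free.
- tub: Loose round open steel tub, 132 mm across the rim, 116 mm at the foot, 70 mm high, wall 3 mm, floor 4 mm, 450 g. Origin: centre of its underside.
- can0: White desiccant canister, a short capsule shape 18 mm in diameter and 22 mm long along its own x, 12 g (varies). Origin: its centre. Starts lying in the bin.
- can1: White desiccant canister, a short capsule shape 18 mm in diameter and 22 mm long along its own x, 12 g (varies). Origin: its centre. Starts lying in the bin.
- can2: White desiccant canister, a short capsule shape 18 mm in diameter and 22 mm long along its own x, 12 g (varies). Origin: its centre. Starts lying in the bin.
- can3: White desiccant canister, a short capsule shape 18 mm in diameter and 22 mm long along its own x, 12 g (varies). Origin: its centre. Starts lying in the bin.
- can4: White desiccant canister, a short capsule shape 18 mm in diameter and 22 mm long along its own x, 12 g (varies). Origin: its centre. Starts lying in the bin.
- can5: White desiccant canister, a short capsule shape 18 mm in diameter and 22 mm long along its own x, 12 g (varies). Origin: its centre. Starts lying in the bin.
- vial: Bystander: amber bottle standing, 42 mm across, 75 mm high. Origin: centre of its underside.
- jar: Bystander: white jar standing, 52 mm across, 60 mm high. Origin: centre of its underside.
- carton: Bystander: paper carton, 45 x 50 mm, 70 mm high. Origin: centre of its underside.
- flask: Bystander: white plastic bottle standing, 48 mm across, 85 mm high. Origin: centre of its underside.
- tape: Bystander: clear disc, 48 mm across, 22 mm high, lying flat. Origin: centre of its underside.
Things that resemble listed ones, but are neither listed nor needed, are in the scene too. What is shaped like the tub but pink is not meant.

How it is judged (in metres and radians):
On the way, in this order (a step that is already met when the one before it is completed fails the run):
1. the scoop is lifted clear of the bin with at least one canister in it (height (world z) of scoop above 0.075 m and ((x of can0 in the frame of scoop between -0.035 and 0.037 m and y of can0 in the frame of scoop between -0.039 and 0.039 m and z of can0 in the frame of scoop between 0 and 0.05 m) or (x of can1 in the frame of scoop between -0.035 and 0.037 m and y of can1 in the frame of scoop between -0.039 and 0.039 m and z of can1 in the frame of scoop between 0 and 0.05 m) or (x of can2 in the frame of scoop between -0.035 and 0.037 m and y of can2 in the frame of scoop between -0.039 and 0.039 m and z of can2 in the frame of scoop between 0 and 0.05 m) or (x of can3 in the frame of scoop between -0.035 and 0.037 m and y of can3 in the frame of scoop between -0.039 and 0.039 m and z of can3 in the frame of scoop between 0 and 0.05 m) or (x of can4 in the frame of scoop between -0.035 and 0.037 m and y of can4 in the frame of scoop between -0.039 and 0.039 m and z of can4 in the frame of scoop between 0 and 0.05 m) or (x of can5 in the frame of scoop between -0.035 and 0.037 m and y of can5 in the frame of scoop between -0.039 and 0.039 m and z of can5 in the frame of scoop between 0 and 0.05 m))), for 0.2 s.
2. at least four canisters lie in the tub ((((horizontal distance between can0 and tub below 0.064 m and height (world z) of can0 below 0.07 m) and (horizontal distance between can1 and tub below 0.064 m and height (world z) of can1 below 0.07 m) and (horizontal distance between can2 and tub below 0.064 m and height (world z) of can2 below 0.07 m) and (horizontal distance between can3 and tub below 0.064 m and height (world z) of can3 below 0.07 m)) or ((horizontal distance between can0 and tub below 0.064 m and height (world z) of can0 below 0.07 m) and (horizontal distance between can1 and tub below 0.064 m and height (world z) of can1 below 0.07 m) and (horizontal distance between can2 and tub below 0.064 m and height (world z) of can2 below 0.07 m) and (horizontal distance between can4 and tub below 0.064 m and height (world z) of can4 below 0.07 m)) or ((horizontal distance between can0 and tub below 0.064 m and height (world z) of can0 below 0.07 m) and (horizontal distance between can1 and tub below 0.064 m and height (world z) of can1 below 0.07 m) and (horizontal distance between can2 and tub below 0.064 m and height (world z) of can2 below 0.07 m) and (horizontal distance between can5 and tub below 0.064 m and height (world z) of can5 below 0.07 m)) or ((horizontal distance between can0 and tub below 0.064 m and height (world z) of can0 below 0.07 m) and (horizontal distance between can1 and tub below 0.064 m and height (world z) of can1 below 0.07 m) and (horizontal distance between can3 and tub below 0.064 m and height (world z) of can3 below 0.07 m) and (horizontal distance between can4 and tub below 0.064 m and height (world z) of can4 below 0.07 m)) or ((horizontal distance between can0 and tub below 0.064 m and height (world z) of can0 below 0.07 m) and (horizontal distance between can1 and tub below 0.064 m and height (world z) of can1 below 0.07 m) and (horizontal distance between can3 and tub below 0.064 m and height (world z) of can3 below 0.07 m) and (horizontal distance between can5 and tub below 0.064 m and height (world z) of can5 below 0.07 m)) or ((horizontal distance between can0 and tub below 0.064 m and height (world z) of can0 below 0.07 m) and (horizontal distance between can1 and tub below 0.064 m and height (world z) of can1 below 0.07 m) and (horizontal distance between can4 and tub below 0.064 m and height (world z) of can4 below 0.07 m) and (horizontal distance between can5 and tub below 0.064 m and height (world z) of can5 below 0.07 m)) or ((horizontal distance between can0 and tub below 0.064 m and height (world z) of can0 below 0.07 m) and (horizontal distance between can2 and tub below 0.064 m and height (world z) of can2 below 0.07 m) and (horizontal distance between can3 and tub below 0.064 m and height (world z) of can3 below 0.07 m) and (horizontal distance between can4 and tub below 0.064 m and height (world z) of can4 below 0.07 m)) or ((horizontal distance between can0 and tub below 0.064 m and height (world z) of can0 below 0.07 m) and (horizontal distance between can2 and tub below 0.064 m and height (world z) of can2 below 0.07 m) and (horizontal distance between can3 and tub below 0.064 m and height (world z) of can3 below 0.07 m) and (horizontal distance between can5 and tub below 0.064 m and height (world z) of can5 below 0.07 m)) or ((horizontal distance between can0 and tub below 0.064 m and height (world z) of can0 below 0.07 m) and (horizontal distance between can2 and tub below 0.064 m and height (world z) of can2 below 0.07 m) and (horizontal distance between can4 and tub below 0.064 m and height (world z) of can4 below 0.07 m) and (horizontal distance between can5 and tub below 0.064 m and height (world z) of can5 below 0.07 m)) or ((horizontal distance between can0 and tub below 0.064 m and height (world z) of can0 below 0.07 m) and (horizontal distance between can3 and tub below 0.064 m and height (world z) of can3 below 0.07 m) and (horizontal distance between can4 and tub below 0.064 m and height (world z) of can4 below 0.07 m) and (horizontal distance between can5 and tub below 0.064 m and height (world z) of can5 below 0.07 m)) or ((horizontal distance between can1 and tub below 0.064 m and height (world z) of can1 below 0.07 m) and (horizontal distance between can2 and tub below 0.064 m and height (world z) of can2 below 0.07 m) and (horizontal distance between can3 and tub below 0.064 m and height (world z) of can3 below 0.07 m) and (horizontal distance between can4 and tub below 0.064 m and height (world z) of can4 below 0.07 m)) or ((horizontal distance between can1 and tub below 0.064 m and height (world z) of can1 below 0.07 m) and (horizontal distance between can2 and tub below 0.064 m and height (world z) of can2 below 0.07 m) and (horizontal distance between can3 and tub below 0.064 m and height (world z) of can3 below 0.07 m) and (horizontal distance between can5 and tub below 0.064 m and height (world z) of can5 below 0.07 m)) or ((horizontal distance between can1 and tub below 0.064 m and height (world z) of can1 below 0.07 m) and (horizontal distance between can2 and tub below 0.064 m and height (world z) of can2 below 0.07 m) and (horizontal distance between can4 and tub below 0.064 m and height (world z) of can4 below 0.07 m) and (horizontal distance between can5 and tub below 0.064 m and height (world z) of can5 below 0.07 m)) or ((horizontal distance between can1 and tub below 0.064 m and height (world z) of can1 below 0.07 m) and (horizontal distance between can3 and tub below 0.064 m and height (world z) of can3 below 0.07 m) and (horizontal distance between can4 and tub below 0.064 m and height (world z) of can4 below 0.07 m) and (horizontal distance between can5 and tub below 0.064 m and height (world z) of can5 below 0.07 m)) or ((horizontal distance between can2 and tub below 0.064 m and height (world z) of can2 below 0.07 m) and (horizontal distance between can3 and tub below 0.064 m and height (world z) of can3 below 0.07 m) and (horizontal distance between can4 and tub below 0.064 m and height (world z) of can4 below 0.07 m) and (horizontal distance between can5 and tub below 0.064 m and height (world z) of can5 below 0.07 m)))), for 0.2 s.
At the end, for the whole second after the job is handed in: At least four of the six canisters are in the tub and every other one is in the bin, all at rest; the scoop stands flat on the floor of its tray (tilt under 0.1 rad) at rest and released; the tub is upright ((((horizontal distance between can0 and tub below 0.064 m and height (world z) of can0 below 0.07 m) and (horizontal distance between can1 and tub below 0.064 m and height (world z) of can1 below 0.07 m) and (horizontal distance between can2 and tub below 0.064 m and height (world z) of can2 below 0.07 m) and (horizontal distance between can3 and tub below 0.064 m and height (world z) of can3 below 0.07 m)) or ((horizontal distance between can0 and tub below 0.064 m and height (world z) of can0 below 0.07 m) and (horizontal distance between can1 and tub below 0.064 m and height (world z) of can1 below 0.07 m) and (horizontal distance between can2 and tub below 0.064 m and height (world z) of can2 below 0.07 m) and (horizontal distance between can4 and tub below 0.064 m and height (world z) of can4 below 0.07 m)) or ((horizontal distance between can0 and tub below 0.064 m and height (world z) of can0 below 0.07 m) and (horizontal distance between can1 and tub below 0.064 m and height (world z) of can1 below 0.07 m) and (horizontal distance between can2 and tub below 0.064 m and height (world z) of can2 below 0.07 m) and (horizontal distance between can5 and tub below 0.064 m and height (world z) of can5 below 0.07 m)) or ((horizontal distance between can0 and tub below 0.064 m and height (world z) of can0 below 0.07 m) and (horizontal distance between can1 and tub below 0.064 m and height (world z) of can1 below 0.07 m) and (horizontal distance between can3 and tub below 0.064 m and height (world z) of can3 below 0.07 m) and (horizontal distance between can4 and tub below 0.064 m and height (world z) of can4 below 0.07 m)) or ((horizontal distance between can0 and tub below 0.064 m and height (world z) of can0 below 0.07 m) and (horizontal distance between can1 and tub below 0.064 m and height (world z) of can1 below 0.07 m) and (horizontal distance between can3 and tub below 0.064 m and height (world z) of can3 below 0.07 m) and (horizontal distance between can5 and tub below 0.064 m and height (world z) of can5 below 0.07 m)) or ((horizontal distance between can0 and tub below 0.064 m and height (world z) of can0 below 0.07 m) and (horizontal distance between can1 and tub below 0.064 m and height (world z) of can1 below 0.07 m) and (horizontal distance between can4 and tub below 0.064 m and height (world z) of can4 below 0.07 m) and (horizontal distance between can5 and tub below 0.064 m and height (world z) of can5 below 0.07 m)) or ((horizontal distance between can0 and tub below 0.064 m and height (world z) of can0 below 0.07 m) and (horizontal distance between can2 and tub below 0.064 m and height (world z) of can2 below 0.07 m) and (horizontal distance between can3 and tub below 0.064 m and height (world z) of can3 below 0.07 m) and (horizontal distance between can4 and tub below 0.064 m and height (world z) of can4 below 0.07 m)) or ((horizontal distance between can0 and tub below 0.064 m and height (world z) of can0 below 0.07 m) and (horizontal distance between can2 and tub below 0.064 m and height (world z) of can2 below 0.07 m) and (horizontal distance between can3 and tub below 0.064 m and height (world z) of can3 below 0.07 m) and (horizontal distance between can5 and tub below 0.064 m and height (world z) of can5 below 0.07 m)) or ((horizontal distance between can0 and tub below 0.064 m and height (world z) of can0 below 0.07 m) and (horizontal distance between can2 and tub below 0.064 m and height (world z) of can2 below 0.07 m) and (horizontal distance between can4 and tub below 0.064 m and height (world z) of can4 below 0.07 m) and (horizontal distance between can5 and tub below 0.064 m and height (world z) of can5 below 0.07 m)) or ((horizontal distance between can0 and tub below 0.064 m and height (world z) of can0 below 0.07 m) and (horizontal distance between can3 and tub below 0.064 m and height (world z) of can3 below 0.07 m) and (horizontal distance between can4 and tub below 0.064 m and height (world z) of can4 below 0.07 m) and (horizontal distance between can5 and tub below 0.064 m and height (world z) of can5 below 0.07 m)) or ((horizontal distance between can1 and tub below 0.064 m and height (world z) of can1 below 0.07 m) and (horizontal distance between can2 and tub below 0.064 m and height (world z) of can2 below 0.07 m) and (horizontal distance between can3 and tub below 0.064 m and height (world z) of can3 below 0.07 m) and (horizontal distance between can4 and tub below 0.064 m and height (world z) of can4 below 0.07 m)) or ((horizontal distance between can1 and tub below 0.064 m and height (world z) of can1 below 0.07 m) and (horizontal distance between can2 and tub below 0.064 m and height (world z) of can2 below 0.07 m) and (horizontal distance between can3 and tub below 0.064 m and height (world z) of can3 below 0.07 m) and (horizontal distance between can5 and tub below 0.064 m and height (world z) of can5 below 0.07 m)) or ((horizontal distance between can1 and tub below 0.064 m and height (world z) of can1 below 0.07 m) and (horizontal distance between can2 and tub below 0.064 m and height (world z) of can2 below 0.07 m) and (horizontal distance between can4 and tub below 0.064 m and height (world z) of can4 below 0.07 m) and (horizontal distance between can5 and tub below 0.064 m and height (world z) of can5 below 0.07 m)) or ((horizontal distance between can1 and tub below 0.064 m and height (world z) of can1 below 0.07 m) and (horizontal distance between can3 and tub below 0.064 m and height (world z) of can3 below 0.07 m) and (horizontal distance between can4 and tub below 0.064 m and height (world z) of can4 below 0.07 m) and (horizontal distance between can5 and tub below 0.064 m and height (world z) of can5 below 0.07 m)) or ((horizontal distance between can2 and tub below 0.064 m and height (world z) of can2 below 0.07 m) and (horizontal distance between can3 and tub below 0.064 m and height (world z) of can3 below 0.07 m) and (horizontal distance between can4 and tub below 0.064 m and height (world z) of can4 below 0.07 m) and (horizontal distance between can5 and tub below 0.064 m and height (world z) of can5 below 0.07 m))) and ((horizontal distance between can0 and tub below 0.064 m and height (world z) of can0 below 0.07 m) or (x of can0 in the frame of bin between -0.106 and 0.103 m and y of can0 in the frame of bin between -0.045 and 0.045 m and z of can0 in the frame of bin between 0 and 0.052 m)) and ((horizontal distance between can1 and tub below 0.064 m and height (world z) of can1 below 0.07 m) or (x of can1 in the frame of bin between -0.106 and 0.103 m and y of can1 in the frame of bin between -0.045 and 0.045 m and z of can1 in the frame of bin between 0 and 0.052 m)) and ((horizontal distance between can2 and tub below 0.064 m and height (world z) of can2 below 0.07 m) or (x of can2 in the frame of bin between -0.106 and 0.103 m and y of can2 in the frame of bin between -0.045 and 0.045 m and z of can2 in the frame of bin between 0 and 0.052 m)) and ((horizontal distance between can3 and tub below 0.064 m and height (world z) of can3 below 0.07 m) or (x of can3 in the frame of bin between -0.106 and 0.103 m and y of can3 in the frame of bin between -0.045 and 0.045 m and z of can3 in the frame of bin between 0 and 0.052 m)) and ((horizontal distance between can4 and tub below 0.064 m and height (world z) of can4 below 0.07 m) or (x of can4 in the frame of bin between -0.106 and 0.103 m and y of can4 in the frame of bin between -0.045 and 0.045 m and z of can4 in the frame of bin between 0 and 0.052 m)) and ((horizontal distance between can5 and tub below 0.064 m and height (world z) of can5 below 0.07 m) or (x of can5 in the frame of bin between -0.106 and 0.103 m and y of can5 in the frame of bin between -0.045 and 0.045 m and z of can5 in the frame of bin between 0 and 0.052 m)) and linear speed of each of can0, can1, can2, can3, can4, can5 below 0.03 m/s and x of scoop in the frame of rest between -0.016 and 0.016 m and y of scoop in the frame of rest between -0.012 and 0.012 m and z of scoop in the frame of rest between -0.002 and 0.009 m and angle between each of scoop, tub's own z axis and vertical below 0.1 rad and linear speed of scoop below 0.02 m/s); the robot touches nothing.
It fails at once if the fingers or the arm touch a canister (contact force between any of the fingers, the arm and can0 above 0.3 N or contact force between any of the fingers, the arm and can1 above 0.3 N or contact force between any of the fingers, the arm and can2 above 0.3 N or contact force between any of the fingers, the arm and can3 above 0.3 N or contact force between any of the fingers, the arm and can4 above 0.3 N or contact force between any of the fingers, the arm and can5 above 0.3 N).
It fails at once if a bystander is moved more than 30 mm or knocked over (distance of any of vial, jar, carton, flask, tape from where it was at the start of the episode above 0.03 m or angle between any of vial, jar, carton, flask, tape's own z axis and vertical above 0.5 rad).
It fails at once if the tub is pushed more than 30 mm or tipped (distance of tub from where it was at the start of the episode above 0.03 m or angle between tub's own z axis and vertical above 0.4 rad).
It also fails if it takes over 64 s, if anything falls off the work surface, if the arm or the gripper's body presses on something with over 40 N, if the wrist force passes 120 N, or if a joint passes its speed limit or range.

## Working session

There is one attempt and no reset: what is moved stays moved. The work goes in short steps, Python scripts to look and compute and a shell command to move; the robot and the scene stay as the last step left them, time stands still between calls to the robot, and variables do not carry over. Pictures are saved under pics/ and viewed, at most 10 in all, crops included, and the job is handed in when it is done.

```bash
mkdir -p pics; cat > h.py <<'E'
import numpy as np, cv2
from scipy.spatial.transform import Rotation as Ro
from bench import r
def K(c,h=420):
    f=h/2/np.tan(np.radians(c["vfov"])/2); return np.array([[f,0,c["cx"]],[0,f,c["cy"]],[0,0,1.]])
def snap(n):
    s=r.sense(); p,d=r.snapshot(n); return s,p,d
def cloud(n,s,d):
    c=r.calibration(n); v,u=np.mgrid[0:420,0:560]
    q=cv2.undistortPoints(np.stack([u,v],-1).reshape(-1,1,2).astype(np.float64),K(c),np.array(c["dist"],float)).reshape(420,560,2)
    P=np.dstack([q[...,0]*d,q[...,1]*d,d]).astype(float)
    if n=="wrist":
        T=np.array(c["tool_from_camera"]); P=P@T[:3,:3].T+T[:3,3]
        R=Ro.from_euler('xyz',s["tcp_rot"],degrees=True).as_matrix(); return P@R.T+np.array(s["tool_pos"])
    R=cv2.Rodrigues(np.array(c["rvec"],float))[0]; return (P-np.array(c["tvec"]).ravel())@R
E
python3 - <<'E'
from h import *
print(r.sense())
for n in("top","scene"):
    s,p,d=snap(n); np.savez(f"{n}.npz",p=p,d=d,X=cloud(n,s,d)); cv2.imwrite(f"pics/{n}.png",cv2.resize(p,(800,600)))
E
```

```text
{'time': 0.0, 'joint_pos': array([-8.03529614e+01,  7.51621327e+00,  8.53297299e+01,  1.45707372e-03,
        8.72595509e+01, -4.89317437e+00]), 'qd': array([-0.06568187,  0.10300674,  0.04792379, -0.05265031,  0.08364812,
        0.0757199 ]), 'joint_efforts': array([-8.16645388e-04, -5.69409406e+01, -5.00544655e+01, -2.26589937e-04,
        1.49416085e-02,  1.53008511e-05]), 'tool_pos': array([ 150.57958402, -580.2749952 ,  249.22853885]), 'tcp_rot': array([-1.79895015e+02, -1.04484184e-02,  1.45401324e+01]), 'ft_force': array([ 0.02940501,  0.27657939, -1.62243984]), 'wrist_torque': array([-0.01650901, -0.01459797, -0.04706076]), 'grip_force': 0.0, 'finger_gap': 85.40567036999403}
```

View pics/top.png

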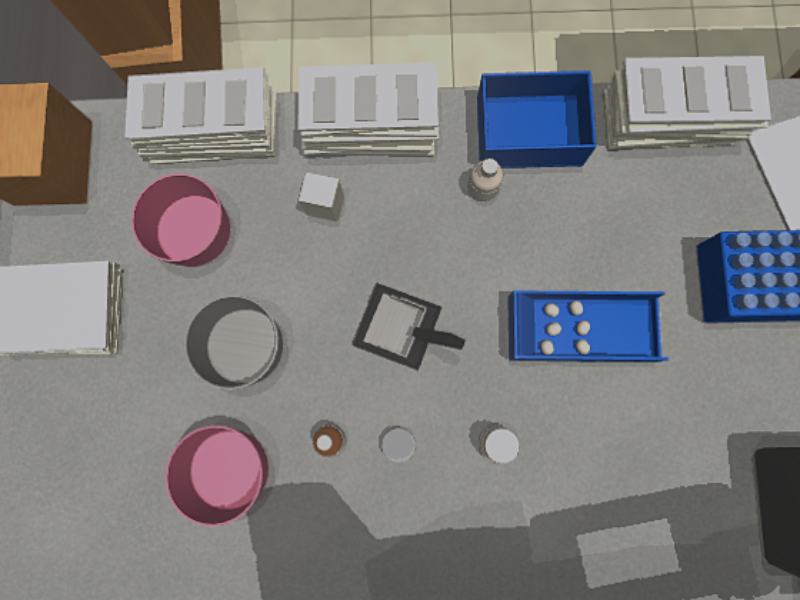

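View pics/scene.png

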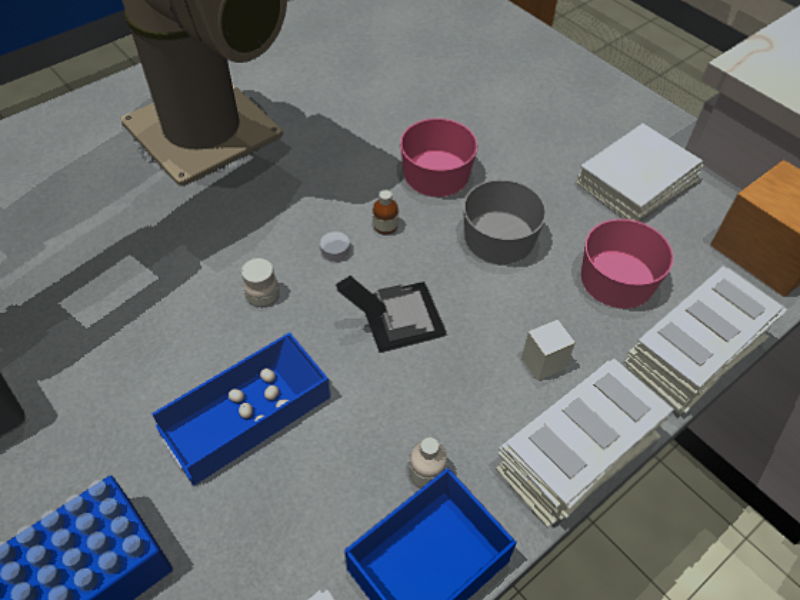

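Top view (800x600): the tub candidates are the steel one at (235,343) and the pink ones at (181,220) and (216,475). The steel one is meant. The scoop is in its black tray at (400,325) with the handle to the right. Of the blue bins, (587,325) holds the six canisters at its left end; (537,118) is an empty lookalike and the rack at (750,275) is unrelated. Next I'll measure poses and check an enlarged crop.

```bash
python3 - <<'E'
from h import *
a=np.load("top.npz"); p,d,X=a["p"],a["d"],a["X"]
c=r.calibration("top"); print({k:np.round(v,3) for k,v in c.items()})
def at(u,v): # 800x600 coords
    i,j=int(round(v*.7)),int(round(u*.7)); return np.round(X[i,j],1)
for n,q in dict(table=(330,400),tubfloor=(240,345),binfloor=(625,325),low=(658,325),c1=(552,310),c2=(576,308),c3=(554,328),c4=(583,327),c5=(547,347),c6=(583,347),grip_end=(455,340),vial=(325,441),jar=(398,443),flask=(502,446),carton=(318,190),bot=(489,168)).items(): print(n,at(*q))
hsv=cv2.cvtColor(p,cv2.COLOR_BGR2HSV)
v,u=np.mgrid[0:420,0:560]
reg=lambda x0,x1,y0,y1:(u>x0*.7)&(u<x1*.7)&(v>y0*.7)&(v<y1*.7)
# bin rims
m=reg(490,690,270,380)&(hsv[...,1]>150)&(hsv[...,0]>100)
P=X[m]; 
rim=P[(P[:,2]>48)&(P[:,2]<58)]; print("rim",len(rim),cv2.minAreaRect(rim[:,:2].astype(np.float32)), np.median(rim[:,2]))
low=P[(P[:,2]>17)&(P[:,2]<27)]; print("all",cv2.minAreaRect(P[P[:,2]>15][:,:2].astype(np.float32)), low.mean(0) if len(low) else 0)
fl=P[P[:,2]<10];print("floor z",np.median(fl[:,2]))
# tray
m=reg(345,445,275,375); P=X[m&(hsv[...,2]<75)]; t=P[(P[:,2]>8)&(P[:,2]<16)]; print("tray",len(t),cv2.minAreaRect(t[:,:2].astype(np.float32)))
# tub rim
m=reg(170,300,280,400); P=X[m]; t=P[(P[:,2]>66)&(P[:,2]<76)]; print("tub",len(t),cv2.minEnclosingCircle(t[:,:2].astype(np.float32)),np.median(t[:,2]))
m=reg(400,470,310,360); P=X[m&(hsv[...,2]<90)]; h=P[(P[:,2]>30)&(P[:,2]<140)]; print("handle",len(h)); 
if len(h):
  b=h.mean(0); w=np.linalg.svd(h-b)[2][0]; print(b,w,h[:,2].min(),h[:,2].max())
cv2.imwrite("pics/crop.png",cv2.resize(p[190:265,240:480],(800,250),interpolation=cv2.INTER_CUBIC))
E
```

```text
{'vfov': np.float64(53.867), 'cx': np.float64(276.67), 'cy': np.float64(215.275), 'dist': array([-0.015,  0.   ,  0.   ,  0.   ,  0.   ]), 'rvec': array([ 2.107, -2.149,  0.137]), 'tvec': array([ 24.767, 584.976, 797.729])}
table [456.5 113.3  -1.5]
tubfloor [541.2 247.4   5.6]
binfloor [ 559.1 -326.1    5.3]
low [ 555.7 -365.9   25.3]
c1 [ 580.3 -213.9   22.8]
c2 [ 581.2 -248.4   25.5]
c3 [454.8  -8.2 878.8]
c4 [ 554.3 -257.9   22. ]
c5 [ 526.4 -204.9   21.4]
c6 [ 525.2 -255.7   23.1]
grip_end [530.2 -64.3 115.2]
vial [402.  109.9  78.7]
jar [394.8  12.4  24.6]
flask [ 391.4 -127.    61.4]
carton [754.2 119.4  72.2]
bot [ 773.9 -122.6   86.1]
rim 699 ((553.5863647460938, -258.2556457519531), (211.89456176757812, 96.39909362792969), 88.4605712890625) 52.66003756828444
all ((543.8253173828125, -185.22396850585938), (127.16937255859375, 375.256103515625), 7.975483417510986) [ 566.55797061 -286.65697823   22.33027415]
floor z 5.150816962959654
tray 354 ((563.9114379882812, 12.661979675292969), (103.85516357421875, 99.4786605834961), 68.08545684814453)
tub 401 ((538.89111328125, 243.1127471923828), 66.47256469726562) 70.15722615592594
handle 317
[536.50271942 -43.51567538  89.04386297] [-0.18992704 -0.53294375  0.82455968] 30.21023204222106 123.20692262648168
```

View pics/crop.png

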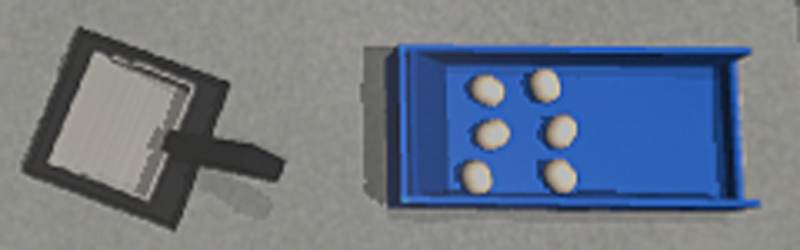

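The crop shows the steel scoop in the black tray, with the handle to the right of crop (165-280,155). It also shows the low near wall of the bin at right (735,130), the six canisters, and the ramp at left (425,130). Next I compute the pregrasp move.

```bash
cat >> h.py <<'E'
# tool orientation in scoop frame, grip point in scoop frame
RT=np.array([[.8660254,0,.5],[0,-1,0],[.5,0,-.8660254]]); G=np.array([-70,0,76.])
TR=np.array([563.9,12.7,4.]); TY=68.1; BIN=np.array([553.6,-258.3]); BY=88.46; TUB=np.array([538.9,243.1])
def scoopR(yaw,pitch=0): return Ro.from_euler('zy',[yaw,pitch],degrees=True).as_matrix()
def tool(pos,yaw,pitch=0,ref=(0,0,0)): # scoop point ref at pos
    R=scoopR(yaw,pitch); return np.array(pos)+R@(G-np.array(ref)),R@RT
def cur():
    s=r.sense(); return np.array(s["tool_pos"]),Ro.from_euler('xyz',s["tcp_rot"],degrees=True).as_matrix()
def go(p,R):
    p0,R0=cur(); d=p-p0
    print("shift(cur axes)",np.round(R0.T@d,1),"shift(target axes)",np.round(R.T@d,1),"turn",np.round(Ro.from_matrix(R0.T@R).as_rotvec(degrees=True),2),"dist",round(np.linalg.norm(d),1))
E
python3 - <<'E'
from h import *
p,R=tool(TR,TY); print(p); p[:2]+=[-2,0]; go(p-110*R[:,2],R)
E
```

```text
[537.79085522 -52.24853777  80.        ]
shift(cur axes) [ 472.8 -370.1   74.7] shift(target axes) [464.1 160.4 353.5] turn [ 13.93  27.71 -52.31] dist 605.0
```

```bash
A='[0.0295,-0.0231,0.0046,0,0,0,0.085]'
python3 -m handwheel '[[0.0295,-0.0231,0.0046,0,0,0,0.085],[0.0295,-0.0231,0.0046,0,0,0,0.085],[0.0295,-0.0231,0.0046,0,0,0,0.085],[0.0295,-0.0231,0.0046,0,0,0,0.085],[0.0295,-0.0231,0.0046,0,0,0,0.085],[0.0295,-0.0231,0.0046,0,0,0,0.085],[0.0295,-0.0231,0.0046,0,0,0,0.085],[0.0295,-0.0231,0.0046,0,0,0,0.085]]' 60
python3 -m handwheel '[[0.0295,-0.0231,0.0046,0,0,0,0.085],[0.0295,-0.0231,0.0046,0,0,0,0.085],[0.0295,-0.0231,0.0046,0,0,0,0.085],[0.0295,-0.0231,0.0046,0,0,0,0.085],[0.0295,-0.0231,0.0046,0,0,0,0.085],[0.0295,-0.0231,0.0046,0,0,0,0.085],[0.0295,-0.0231,0.0046,0,0,0,0.085],[0.0295,-0.0231,0.0046,0,0,0,0.085]]'
python3 -m handwheel '[[0,0,0,1.74,3.46,-5.5,0.085],[0,0,0,1.74,3.46,-5.5,0.085],[0,0,0,1.74,3.46,-5.5,0.085],[0,0,0,1.74,3.46,-5.5,0.085],[0,0,0,1.74,3.46,-5.5,0.085],[0,0,0,1.74,3.46,-5.5,0.085],[0,0,0,1.74,3.46,-5.5,0.085],[0,0,0,1.74,3.46,-5.5,0.085]]'
python3 - <<'E'
from h import *
p,R=tool(TR,TY); p[:2]+=[-2,0]; print(cur()[0], r.sense()["joint_pos"]); go(p-110*R[:,2],R); go(p,R)
E
```

```text
time: 0.77
tool_pos: [333.3, -340.9, 212.9]
tcp_rot: [-180.0, 0.0, 14.5]
ft_force: [1.3, -1.2, 0.2]
finger_gap: 84.8
grip_force: 0.0
time: 1.43
tool_pos: [515.3, -102.6, 176.1]
tcp_rot: [-180.0, 0.0, 14.6]
ft_force: [0.2, 0.2, -0.2]
finger_gap: 84.8
grip_force: 0.0
time: 2.1
tool_pos: [514.6, -104.5, 176.9]
tcp_rot: [-177.7, -30.3, 59.3]
ft_force: [-0.5, 0.9, 0.7]
finger_gap: 85.0
grip_force: 0.0
[ 514.56175078 -104.52597669  176.85362095] [-36.64921246  -1.24797198 107.27459276  30.22288162  81.35820349
 -13.15852118]
shift(cur axes) [0.4 0.1 2.1] shift(target axes) [0.4 0.2 2.1] turn [ 2.17 -0.47 -7.62] dist 2.1
shift(cur axes) [ -0.7  -4.  112. ] shift(target axes) [  0.4   0.2 112.1] turn [ 2.17 -0.47 -7.62] dist 112.1
```

```bash
python3 -m handwheel '[[0,0,0,1.1,-0.2,-3.8,0.085],[0,0,0,1.1,-0.2,-3.8,0.085],[0,0,0,0,0,0,0.085]]'
python3 - <<'E'
from h import *
s,p,d=snap("wrist"); X=cloud("wrist",s,d); np.savez("w1.npz",p=p,d=d,X=X)
pp,R=cur(); L=(X-pp)@R   # tool coords
cv2.imwrite("pics/w1.png",p)
hsv=cv2.cvtColor(p,cv2.COLOR_BGR2HSV); ok=d>0
h=ok&(X[...,2]>45)&(X[...,2]<130)&(abs(L[...,0])<60)&(abs(L[...,1])<30)&(L[...,2]>50)
Q=L[h]; print(len(Q))
for z in range(60,150,10):
    q=Q[(Q[:,2]>z)&(Q[:,2]<z+10)]
    if len(q)>5: print(z,len(q),np.round(np.percentile(q[:,1],[2,50,98]),1),np.round(np.percentile(q[:,0],[2,50,98]),1))
P=X[ok&(hsv[...,2]<75)&(X[...,2]>8)&(X[...,2]<16)]; P=P[np.linalg.norm(P[:,:2]-TR[:2],axis=1)<85]
print("tray",len(P),cv2.minAreaRect(P[:,:2].astype(np.float32)))
b=X[ok&(X[...,2]>25)&(X[...,2]<38)]; b=b[np.linalg.norm(b[:,:2]-TR[:2],axis=1)<60]; 
b=(b-TR)@scoopR(TY); print("walls tray-frame x",np.round(np.percentile(b[:,0],[2,50,98]),1),"y",np.round(np.percentile(b[:,1],[2,50,98]),1),np.median(b[:,2]))
E
```

```text
time: 2.35
tool_pos: [514.6, -104.9, 176.1]
tcp_rot: [-179.8, -29.9, 67.9]
ft_force: [1.1, 0.7, 0.3]
finger_gap: 84.8
grip_force: 0.0
1061
70 685 [-6.7 -0.3  6.2] [-7.4  6.1 17.4]
80 69 [-6.4  0.4  6.7] [15.4 17.2 17.7]
90 59 [-6.4  0.3  6.5] [16.5 17.2 17.6]
100 50 [-6.   0.3  6.7] [16.5 17.3 17.6]
110 50 [-6.2  0.3  7. ] [16.  17.3 17.7]
120 43 [-5.7  0.3  7.2] [16.  17.3 17.6]
130 35 [-6.   1.2  7.4] [15.8 17.3 17.7]
140 35 [-5.3  1.2  7.7] [15.3 17.3 17.7]
tray 1091 ((564.4991455078125, 10.744819641113281), (103.45812225341797, 98.7911376953125), 68.01992797851562)
walls tray-frame x [-33.3 -30.6   7.1] y [-39.7  -5.3  39.4] 29.606800456185965
```

View pics/w1.png

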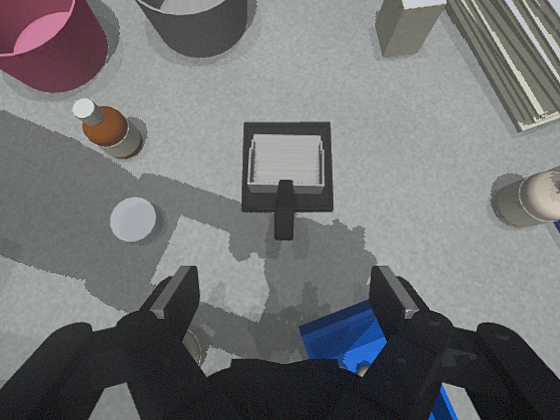

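Wrist view: handle at (285,210), scoop and tray centred at (288,165). The measured handle axis is about +4 mm in tool x, 0.3 mm in y, and 110 mm ahead. Approach and grip.

```bash
python3 -m handwheel '[[0.004,0.0003,0.022,0,0,0,0.085],[0,0,0.022,0,0,0,0.085],[0,0,0.022,0,0,0,0.085],[0,0,0.022,0,0,0,0.085],[0,0,0.022,0,0,0,0.085],[0,0,0,0,0,0,0.085]]' 110
python3 -m handwheel '[[0,0,0,0,0,0,0.0],[0,0,0,0,0,0,0.0],[0,0,0,0,0,0,0.0],[0,0,0,0,0,0,0.0],[0,0,0,0,0,0,0.0],[0,0,0,0,0,0,0.0],[0,0,0,0,0,0,0.0],[0,0,0,0,0,0,0.0]]' 110
```

```text
time: 2.9
tool_pos: [534.2, -47.5, 79.4]
tcp_rot: [-179.3, -29.9, 67.5]
ft_force: [-1.8, 0.5, -0.6]
finger_gap: 85.2
grip_force: 0.0
time: 3.57
tool_pos: [537.3, -51.1, 84.3]
tcp_rot: [-179.9, -29.9, 67.8]
ft_force: [-2.3, -1.6, 6.9]
finger_gap: 12.6
grip_force: 107.5
```

```bash
sed -i 's/G=np.array(\[-70,0,76.\])/G=np.array([-72,0,80.])/' h.py
python3 -m handwheel '[[0.004,0,-0.007,0,0,0,0],[0.0125,0,-0.0217,0,0,0,0],[0.0125,0,-0.0217,0,0,0,0],[0.0125,0,-0.0217,0,0,0,0],[0.0125,0,-0.0217,0,0,0,0],[0,0,0,0,0,0,0],[0,0,0,0,0,0,0]]'
python3 - <<'E'
from h import *
print(r.sense()["ft_force"],r.sense()["finger_gap"])
s,p,d=snap("wrist"); X=cloud("wrist",s,d); pp,R=cur(); 
S=((X-pp)@R)@RT.T+G  # scoop frame pts (nominal)
ok=(d>0)&(S[...,0]>-40)&(S[...,0]<45)&(abs(S[...,1])<50)&(S[...,2]>-15)&(S[...,2]<45)
Q=S[ok]; f=Q[Q[:,2]<12]; f=f[abs(f[:,1])<30]; f=f[f[:,0]>-25]
A=np.c_[f[:,:2],np.ones(len(f))]; k=np.linalg.lstsq(A,f[:,2],rcond=None)[0]; print("floor plane z slopes/offset",k,len(f))
w=Q[(Q[:,2]>12)]; print("walls",len(w),np.round(np.percentile(w,[2,50,98],axis=0),1)); fl=Q[Q[:,2]<12]; print("floor ext",np.round(np.percentile(fl,[1,99],axis=0),1))
cv2.imwrite("pics/w2.png",p)
p,R=tool([*(BIN+scoopR(BY)[:2,:2]@[-58,0]),70],BY); go(p,R)
E
```

```text
time: 4.15
tool_pos: [537.9, -51.2, 193.3]
tcp_rot: [180.0, -29.8, 67.9]
ft_force: [-0.6, -0.1, -2.0]
finger_gap: 12.6
grip_force: 107.5
[-0.64068635 -0.0650959  -2.03876157] 12.554201978679556
floor plane z slopes/offset [ 2.39045836e-03 -3.42179947e-03  3.41325256e+00] 5476
walls 1785 [[-35.1 -41.   12.8]
 [-29.5  -1.7  28.5]
 [ 19.2  37.   42.6]]
floor ext [[-34.9 -39.6   1.9]
 [ 35.1  35.3   9.7]]
shift(cur axes) [-287.3  139.5 -117.5] shift(target axes) [-312.7   22.2 -132.6] turn [ 10.13   0.11 -17.93] dist 340.3
```

```bash
sed -i 's/G=np.array(\[-72,0,80.\])/G=np.array([-72,2,78.2])/' h.py
python3 -m handwheel '[[0,0,0,3.38,0.04,-5.98,0],[0,0,0,3.38,0.04,-5.98,0],[0,0,0,3.38,0.04,-5.98,0]]'
python3 -m handwheel '[[-0.029,0.0022,-0.0157,0,0,0,0],[-0.029,0.0022,-0.0157,0,0,0,0],[-0.029,0.0022,-0.0157,0,0,0,0],[-0.029,0.0022,-0.0157,0,0,0,0],[-0.029,0.0022,-0.0157,0,0,0,0],[-0.029,0.0022,-0.0157,0,0,0,0],[-0.029,0.0022,-0.0157,0,0,0,0],[-0.029,0.0022,-0.0157,0,0,0,0]]'
python3 -m handwheel '[[-0.029,0.0022,-0.0157,0,0,0,0],[-0.029,0.0022,-0.0157,0,0,0,0],[0,0,0,0,0,0,0],[0,0,0,0,0,0,0]]'
python3 - <<'E'
from h import *
s,p,d=snap("wrist"); X=cloud("wrist",s,d); np.savez("w3.npz",p=p,d=d,X=X); pp,R=cur()
cv2.imwrite("pics/w3.png",p)
S=((X-pp)@R)@RT.T+G
w=S[(d>0)&(S[...,0]>-36)&(S[...,0]<10)&(abs(S[...,1])<50)&(S[...,2]>22)&(S[...,2]<40)]; print("scoop walls y",np.round(np.percentile(w[:,1],[2,98]),1))
hsv=cv2.cvtColor(p,cv2.COLOR_BGR2HSV); P=X[(d>0)&(hsv[...,1]>150)&(hsv[...,0]>100)&(X[...,2]>46)&(X[...,2]<60)&(np.linalg.norm(X[...,:2]-BIN,axis=-1)<130)]
print("rim",len(P),cv2.minAreaRect(P[:,:2].astype(np.float32)),np.median(P[:,2]))
B=(P-[*BIN,0])@scoopR(BY)
for sgn in(1,-1):
    q=B[(sgn*B[:,1]>40)&(B[:,0]>-60)&(B[:,0]<80)]; k=np.polyfit(q[:,0],q[:,1],1); print(sgn,len(q),"slope",k, np.percentile(q[:,1],[2,98]))
p,R=tool([*(BIN+scoopR(BY)[:2,:2]@[-60,0]),60],BY); go(p,R)
E
```

```text
time: 4.45
tool_pos: [535.6, -50.4, 189.5]
tcp_rot: [-179.8, -30.1, 88.6]
ft_force: [-0.1, 0.2, -1.3]
finger_gap: 13.0
grip_force: 107.7
time: 5.12
tool_pos: [546.6, -315.5, 181.4]
tcp_rot: [-179.8, -30.2, 88.3]
ft_force: [0.4, 0.5, -1.7]
finger_gap: 12.8
grip_force: 107.7
time: 5.45
tool_pos: [548.8, -381.7, 178.0]
tcp_rot: [-179.7, -30.3, 88.2]
ft_force: [-1.5, 0.8, -2.4]
finger_gap: 12.6
grip_force: 108.0
scoop walls y [-37.   41.2]
rim 2041 ((555.4360961914062, -258.9617614746094), (213.0697784423828, 95.46784210205078), 88.22626495361328) 51.91948167635606
1 238 slope [-4.26945864e-03  4.36557414e+01] [42.10387133 45.22587547]
-1 282 slope [-2.65453146e-03 -4.76894747e+01] [-49.64732584 -46.43481171]
shift(cur axes) [-29.   -0.8  30.4] shift(target axes) [-28.9  -1.   30.5] turn [-0.13 -0.25 -0.15] dist 42.0
```

View pics/w3.png

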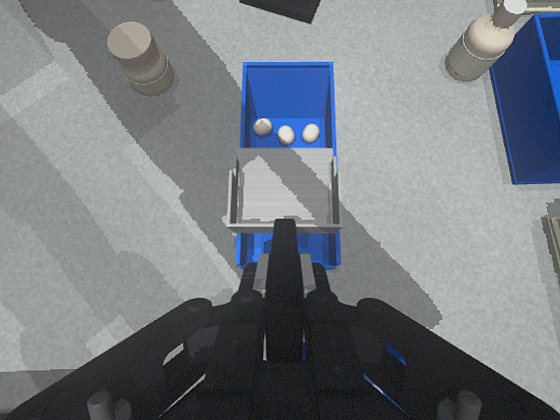

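```bash
cat >> h.py <<'E'
def tcloud(d):
    c=r.calibration("wrist"); v,u=np.mgrid[0:420,0:560]
    q=cv2.undistortPoints(np.stack([u,v],-1).reshape(-1,1,2).astype(np.float64),K(c),np.array(c["dist"],float)).reshape(420,560,2)
    P=np.dstack([q[...,0]*d,q[...,1]*d,d]).astype(float); T=np.array(c["tool_from_camera"])
    return (P@T[:3,:3].T+T[:3,3])@RT.T+G   # scoop frame
def binrel(p,d,zs): # zs: scoop underside height above table
    S=tcloud(d); hsv=cv2.cvtColor(p,cv2.COLOR_BGR2HSV); blue=(d>0)&(hsv[...,1]>150)&(hsv[...,0]>100)
    w=S[(d>0)&~blue&(S[...,0]>-36)&(S[...,0]<10)&(abs(S[...,1])<50)&(S[...,2]>22)&(S[...,2]<36)]; print("scoop walls y",np.round(np.percentile(w[:,1],[2,98]),1),"x min",np.percentile(w[:,0],2).round(1))
    f=S[(d>0)&~blue&(S[...,0]>-25)&(S[...,0]<32)&(abs(S[...,1])<30)&(S[...,2]<12)&(S[...,2]>-8)]
    if len(f): print("floor plane",np.linalg.lstsq(np.c_[f[:,:2],np.ones(len(f))],f[:,2],rcond=None)[0].round(4))
    Q=S[blue&(abs(S[...,2]-(52-zs))<7)&(abs(S[...,1])<75)&(S[...,0]<190)]
    print("rim z in scoop",np.median(Q[:,2]),cv2.minAreaRect(Q[:,:2].astype(np.float32)))
    for sg in(1,-1):
        q=Q[(sg*Q[:,1]>38)&(Q[:,0]>20)&(Q[:,0]<150)]
        if len(q)>9: print(sg,len(q),"line",np.polyfit(q[:,0],q[:,1],1).round(4))
    return S
E
python3 - <<'E'
from h import *
a=np.load("w3.npz"); S=binrel(a["p"],a["d"],99)
ps=[cur() for _ in range(1)]; print(ps[0][0],ps[0][0]-scoopR(88.3)@G)
E
```

```text
scoop walls y [-37.5  40.7] x min -35.0
floor plane [ 0.0029  0.     -0.2341]
rim z in scoop -48.67854625329123 ((12.023269653320312, -1.5326995849609375), (95.46492004394531, 289.5226745605469), 89.90863037109375)
1 326 line [-1.88000e-02  4.54906e+01]
-1 399 line [ 3.5500e-02 -5.0342e+01]
[ 549.30823037 -380.48049557  179.08980405] [ 553.44331966 -308.57151813  100.88980405]
```

The picture shows the scoop over the near half of the bin, lip at (285,152), with three canisters visible ahead of it. It is parallel to the bin and needs about 3 mm sideways. Descend to just above the floor and re-measure.

```bash
sed -i 's/G=np.array(\[-72,2,78.2\])/G=np.array([-72,0.4,80.])/' h.py
python3 -m handwheel '[[-0.009,0.0031,0,0,0,0,0],[-0.010,0,0.0132,0,0,0,0],[-0.010,0,0.0132,0,0,0,0],[-0.010,0,0.0132,0,0,0,0],[0,0,0,0,0,0,0],[0,0,0,0,0,0,0]]'
python3 - <<'E'
from h import *
s,p,d=snap("wrist"); pp=np.array(s["tool_pos"]); o=pp-scoopR(88.25)@G; print("scoop origin",o, s["ft_force"]); binrel(p,d,o[2])
print("bin frame",(o[:2]-[555.4,-259])@scoopR(88.25)[:2,:2]); cv2.imwrite("pics/w4.png",p)
E
```

```text
time: 6.0
tool_pos: [551.8, -393.0, 125.5]
tcp_rot: [-179.7, -30.3, 88.4]
ft_force: [-0.5, 0.4, -1.2]
finger_gap: 12.7
grip_force: 107.9
scoop origin [ 554.42536297 -321.06563641   45.51846513] [-0.54748046  0.36640836 -1.1672436 ]
scoop walls y [-39.1  39.1] x min -35.0
floor plane [ 1.3000e-03 -1.0000e-04  1.5852e+00]
rim z in scoop 5.707960805767726 ((23.36309051513672, -3.5546722412109375), (296.141357421875, 115.15243530273438), 5.448180675506592)
1 675 line [-5.80000e-03  4.59424e+01]
-1 675 line [-4.60000e-03 -4.54545e+01]
bin frame [-62.0664524   -0.92120981]
```

```bash
python3 -m handwheel '[[-0.0075,0,0.013,0,0,0,0],[-0.0075,0,0.013,0,0,0,0],[0.0033,0,0.0082,0,0,0,0],[0.0033,0,0.0083,0,0,0,0],[0,0,0,0,0,0,0],[0,0,0,0,0,0,0]]'
python3 - <<'E'
from h import *
s,p,d=snap("wrist"); pp=np.array(s["tool_pos"]); o=pp-scoopR(88.25)@G; print("scoop origin",o, s["ft_force"]); S=binrel(p,d,o[2])
print("bin frame",(o[:2]-[555.4,-259])@scoopR(88.25)[:2,:2])
q=S[(d>0)&(S[...,0]>40)&(S[...,0]<110)&(abs(S[...,1])<36)&(S[...,2]<5)]; print("bin floor z in scoop",np.percentile(q[:,2],[10,50,90]))
E
```

```text
time: 6.55
tool_pos: [553.2, -379.6, 87.0]
tcp_rot: [-179.9, -30.1, 88.5]
ft_force: [-0.5, -0.3, -1.3]
finger_gap: 12.8
grip_force: 107.8
scoop origin [ 555.8386596  -307.63520765    7.03848318] [-0.51488282 -0.26506313 -1.25230677]
scoop walls y [-43.  46.] x min -35.0
floor plane [1.6000e-03 3.0000e-04 1.5719e+00]
rim z in scoop 45.04598165793423 ((3.5145416259765625, -0.179595947265625), (276.48687744140625, 104.02310943603516), 2.2855634689331055)
1 873 line [-6.00000e-03  4.71302e+01]
-1 849 line [-3.50000e-03 -4.43868e+01]
bin frame [-48.59912774  -1.92370194]
bin floor z in scoop [-3.61068787 -2.81189624 -1.97059372]
```

```bash
python3 -m handwheel '[[-0.0013,-0.0012,0.0023,0,0,0,0],[0,0,0,0,0,0,0],[0,0,0,0,0,0,0]]'
python3 - <<'E'
from h import *
s,p,d=snap("wrist"); pp=np.array(s["tool_pos"]); o=pp-scoopR(88.25)@G; print("scoop origin",o, s["ft_force"]); S=binrel(p,d,o[2])
q=S[(d>0)&(S[...,0]>40)&(S[...,0]<110)&(abs(S[...,1])<36)&(S[...,2]<5)]; print("bin floor z in scoop",np.percentile(q[:,2],[10,50,90]))
E
```

```text
time: 6.85
tool_pos: [552.1, -381.0, 85.1]
tcp_rot: [180.0, -30.0, 88.5]
ft_force: [0.0, 0.8, -1.8]
finger_gap: 12.9
grip_force: 107.8
scoop origin [ 554.74644256 -309.03527791    5.1234088 ] [ 0.01734755  0.79236044 -1.84934215]
scoop walls y [-44.  45.] x min -35.0
floor plane [ 1.1000e-03 -6.0000e-04  1.5793e+00]
rim z in scoop 47.14791838148171 ((1.3448028564453125, -0.9434394836425781), (268.2271423339844, 102.01048278808594), 1.700465202331543)
1 863 line [-3.30000e-03  4.60746e+01]
-1 832 line [-5.30000e-03 -4.51642e+01]
bin floor z in scoop [-1.49259743 -0.69056756  0.13083109]
```

```bash
R1='x'
python3 -m handwheel '[[0.0035,0,0.002,0,0,0,0],[0.0035,0,0.002,0,0,0,0],[0.0035,0,0.002,0,0,0,0],[0.0035,0,0.002,0,0,0,0],[0.0035,0,0.002,0,0,0,0],[0.0035,0,0.002,0,0,0,0],[0.0035,0,0.002,0,0,0,0],[0.0035,0,0.002,0,0,0,0]]'
python3 -m handwheel '[[0.0035,0,0.002,0,0,0,0],[0.0035,0,0.002,0,0,0,0],[0.0035,0,0.0021,0,0,0,0],[0.0035,0,0.002,0,0,0,0],[0.0035,0,0.002,0,0,0,0],[0.0035,0,0.0021,0,0,0,0],[0.0035,0,0.002,0,0,0,0],[0.0035,0,0.002,0,0,0,0]]'
python3 - <<'E'
from h import *
s,p,d=snap("wrist"); pp=np.array(s["tool_pos"]); o=pp-scoopR(88.25)@G; print("scoop origin",o, s["ft_force"]); S=binrel(p,d,o[2])
print("bin frame",(o[:2]-[555.4,-259])@scoopR(88.25)[:2,:2])
cv2.imwrite("pics/w5.png",cv2.resize(p[60:300,180:400],(660,720))[:600])
E
```

```text
time: 7.57
tool_pos: [553.0, -347.9, 85.0]
tcp_rot: [-180.0, -30.0, 88.5]
ft_force: [0.7, -0.4, -1.0]
finger_gap: 12.9
grip_force: 108.0
time: 8.23
tool_pos: [553.8, -315.6, 84.9]
tcp_rot: [-180.0, -30.1, 88.5]
ft_force: [-0.3, 0.5, -1.8]
finger_gap: 12.7
grip_force: 108.0
scoop origin [ 556.41280151 -243.66862952    4.91226015] [-0.27779626  0.4622625  -1.7893591 ]
scoop walls y [-44.4  44.6] x min -35.0
floor plane [0.0134 0.0033 1.6728]
rim z in scoop 46.94304959399449 ((-15.249923706054688, 0.2787322998046875), (96.06253051757812, 212.62965393066406), 89.67754364013672)
1 733 line [-0.0524 47.6122]
-1 729 line [  0.053 -47.865]
bin frame [15.35514924 -0.54413188]
```

View pics/w5.png

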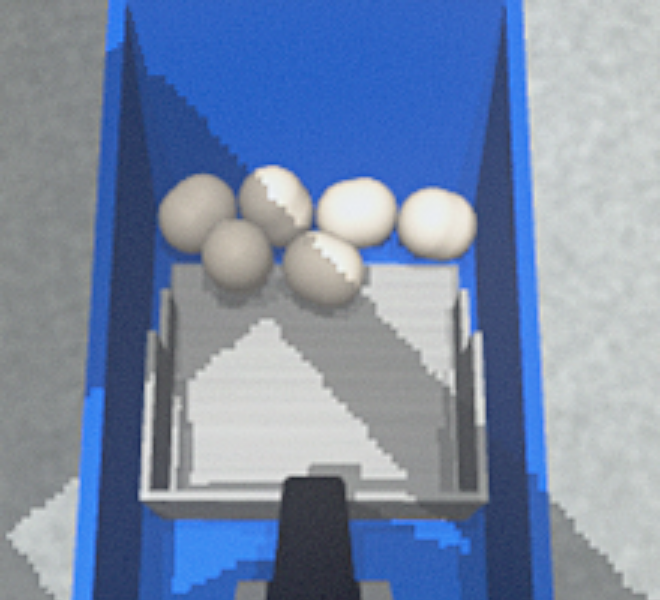

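Four canisters form the front row at (200,215), (275,205), (357,212) and (437,222) in this crop. Two, at (237,255) and (322,268), already ride on the lip. Pushing on to the ramp foot.

```bash

python3 -m handwheel '[[0.0026,0,0.0016,0,0,0,0],[0.0026,0,0.0016,0,0,0,0],[0.0026,0,0.0015,0,0,0,0],[0.0026,0,0.0015,0,0,0,0],[0.0026,0,0.0015,0,0,0,0],[0,0,0,0,0,0,0]]'
python3 - <<'E'
from h import *
s,p,d=snap("wrist"); pp=np.array(s["tool_pos"]); o=pp-scoopR(88.25)@G; print("scoop origin",o, s["ft_force"]); S=binrel(p,d,o[2])
cv2.imwrite("pics/w6.png",cv2.resize(p[60:260,190:390],(500,500)))
E
```

```text
time: 8.78
tool_pos: [554.3, -300.3, 84.7]
tcp_rot: [-180.0, -30.1, 88.5]
ft_force: [0.1, -0.7, -2.5]
finger_gap: 12.7
grip_force: 108.1
scoop origin [ 556.86861476 -228.31517185    4.74575938] [ 0.10812657 -0.66252938 -2.47485253]
scoop walls y [-44.4  44.6] x min -35.1
floor plane [0.0502 0.0151 2.1186]
rim z in scoop 47.13395260615246 ((-24.473403930664062, 0.16852951049804688), (96.13072204589844, 201.0233917236328), 89.7655029296875)
1 613 line [-0.0728 47.9547]
-1 611 line [  0.0742 -48.3578]
```

View pics/w6.png

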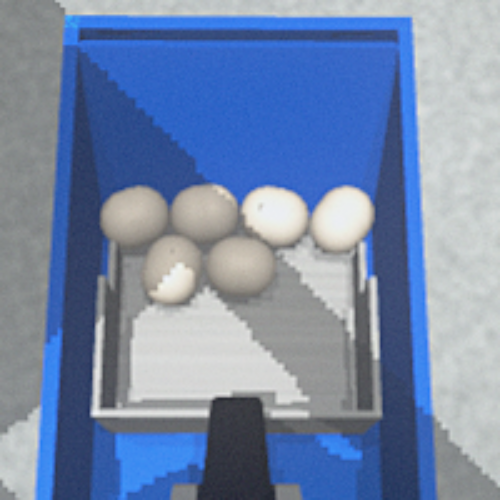

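Two canisters lie fully on the floor, and four straddle the lip against the ramp. Next is a tilt-back that follows the ramp upward. I work out the per-row shifts.

```bash
cat >> h.py <<'E'
def rows(poses,n): # poses: list of (scoop x,z of origin rel., theta back deg): planar; prints tool-frame rows
    out=[]
    def T(x,z,th):
        R=scoopR(0,-th); return np.array([x,0,z])+R@(G*[1,0,1]), R@RT
    for a,b in zip(poses[:-1],poses[1:]):
        pa,Ra=T(*a); pb,Rb=T(*b); t=Ra.T@(pb-pa); out.append([round(t[0]/1e3,4),round(t[2]/1e3,4),round(b[2]-a[2],2)])
    print(n,out)
E
python3 - <<'E'
from h import *
ps=[]
for k in range(0,9):
    th=2.5*k; t=np.radians(th); lift=0.4*k; h=70*np.sin(t)+lift
    lipx=35+1.0*min(k,1)+.53*h
    ps.append((lipx-35*np.cos(t),lift+35*np.sin(t),th))
print(np.round(ps,1)); rows(ps,"tilt")
E
```

```text
[[ 0.   0.   0. ]
 [ 2.9  1.9  2.5]
 [ 4.8  3.9  5. ]
 [ 6.8  5.8  7.5]
 [ 8.8  7.7 10. ]
 [10.9  9.6 12.5]
 [13.1 11.5 15. ]
 [15.3 13.3 17.5]
 [17.5 15.2 20. ]]
tilt [[np.float64(-0.0011), np.float64(0.0008), 2.5], [np.float64(-0.0019), np.float64(0.0005), 2.5], [np.float64(-0.0018), np.float64(0.0006), 2.5], [np.float64(-0.0018), np.float64(0.0008), 2.5], [np.float64(-0.0017), np.float64(0.001), 2.5], [np.float64(-0.0017), np.float64(0.0011), 2.5], [np.float64(-0.0017), np.float64(0.0013), 2.5], [np.float64(-0.0017), np.float64(0.0015), 2.5]]
```

```bash

python3 -m handwheel '[[-0.0011,0,0.0008,0,2.5,0,0],[-0.0019,0,0.0005,0,2.5,0,0],[-0.0018,0,0.0006,0,2.5,0,0],[-0.0018,0,0.0008,0,2.5,0,0],[-0.0017,0,0.001,0,2.5,0,0],[-0.0017,0,0.0011,0,2.5,0,0],[-0.0017,0,0.0013,0,2.5,0,0],[-0.0017,0,0.0015,0,2.5,0,0]]'
python3 - <<'E'
from h import *
s,p,d=snap("wrist"); print(s["ft_force"],s["joint_pos"].round(1))
cv2.imwrite("pics/w7.png",cv2.resize(p[60:260,190:390],(500,500)))
E
```

```text
time: 9.5
tool_pos: [554.1, -306.9, 70.6]
tcp_rot: [180.0, -50.1, 88.5]
ft_force: [0.5, 0.2, -2.3]
finger_gap: 12.6
grip_force: 108.4
[ 0.45223369  0.15779359 -2.34945018] [-50.   52.5  57.9  32.4 108.3 -49.1]
```

View pics/w7.png

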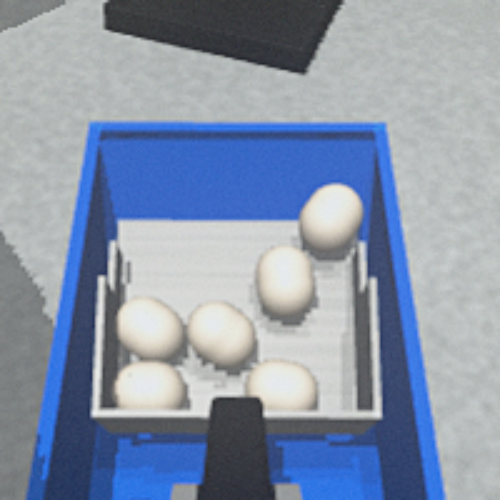

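Five canisters are in the scoop. The sixth, at (333,215), rests on the lip against the end of the right wall. I'll lift slightly and roll its side up so it runs in while still inside the bin, checking with a height map.

```bash
cat >> h.py <<'E'
def hmap(d):
    S=tcloud(d); Q=S[(d>0)&(S[...,2]>5)&(S[...,2]<45)&(abs(S[...,1])<48)&(S[...,0]>-34)&(S[...,0]<60)]
    H=np.zeros((16,16),int)
    for x,y,z in Q:
        i=int((60-x)//6); j=int((48-y)//6); H[i,j]=max(H[i,j],z)
    print("top row x=57, left col y=+45; step 6"); print("\n".join(" ".join(f"{v:2d}" if v else " ." for v in r_) for r_ in H))
E
python3 -m handwheel '[[0.003,0,-0.0026,0,0,0,0],[0.003,0,-0.0026,0,0,0,0],[0,-0.0028,0,-1.73,0,-1.0,0],[0,-0.0028,0,-1.73,0,-1.0,0],[0,-0.0028,0,-1.73,0,-1.0,0],[0,0,0,0,0,0,0],[0,0,0,0,0,0,0]]'
python3 - <<'E'
from h import *
s,p,d=snap("wrist"); print(s["ft_force"]); hmap(d); cv2.imwrite("pics/w8.png",p)
E
```

```text
time: 10.13
tool_pos: [545.9, -306.5, 79.8]
tcp_rot: [171.3, -49.7, 93.1]
ft_force: [0.3, 0.4, -0.7]
finger_gap: 12.2
grip_force: 108.4
[ 0.28728589  0.36328699 -0.69414039]
top row x=57, left col y=+45; step 6
10  9  8  8  7  6  6  5  .  .  .  .  .  .  .  .
12 11 10  8  8  7  6  6  6  5  .  .  .  .  .  .
13  5  .  5  .  .  .  .  .  .  .  .  .  .  .  .
16  .  .  .  .  .  .  .  .  .  .  .  .  .  .  6
18  .  .  .  .  .  .  .  .  .  .  .  .  .  .  9
20  .  .  .  .  .  .  .  .  .  .  .  .  .  . 10
22 16  .  .  .  .  .  .  .  .  .  .  .  . 16 13
25 16  .  .  .  .  .  .  .  .  .  .  .  . 16 16
27 24  .  .  .  .  .  .  .  .  .  . 13  . 16 18
29 31 18 19 17  .  . 17 17 15 18 20 19 13 31 18
32 31 20 20 21 18 16 21 20 19 19 20 21 17 31 21
33 32 19 20 19 16 15 19 21 20 18 21 20 16 31 24
36 35 16 18 18 13 16 18 19 19 16 17 17  . 31 25
37 38 20 20 20 17 21 20 20 13 20 21 20 18 30 28
40 40 20 20 20 18 31 33 33 14 20 20 21 17 31 30
41 41 31 31 31 31 38 40 40 35 31 31 31 31 31 32
```

All six canisters are now in the scoop, in two rows of three. Undo the roll and lift.

```bash

python3 -m handwheel '[[0,0.0028,0,1.73,0,1.0,0],[0,0.0028,0,1.73,0,1.0,0],[0,0.0028,0,1.73,0,1.0,0],[0.0077,0,-0.0064,0,0,0,0],[0.0115,0,-0.0096,0,0,0,0],[0.0153,0,-0.0129,0,0,0,0],[0.0153,0,-0.0129,0,0,0,0],[0.0153,0,-0.0129,0,0,0,0]]'
python3 -m handwheel '[[0.0153,0,-0.0129,0,0,0,0],[0.0153,0,-0.0129,0,0,0,0],[0.0077,0,-0.0064,0,0,0,0],[0,0,0,0,0,0,0],[0,0,0,0,0,0,0],[0,0,0,0,0,0,0]]'
python3 - <<'E'
from h import *
s,p,d=snap("wrist"); print(s["ft_force"]); hmap(d)
p0,R0=cur(); print("scoop origin",p0-R0@RT.T@G, s["joint_pos"].round(1))
# target: lip over tub approach, still tilted back 20, scoop yaw 88.5; lip 25 short of tub centre in y, lip z 130
R=scoopR(88.5,-20); lip=np.array([TUB[0]+1,TUB[1]-25,150.]); t=lip+R@(G-[35,0,0]); go(t,R@RT)
E
```

```text
time: 10.85
tool_pos: [554.2, -307.3, 167.5]
tcp_rot: [179.8, -50.0, 88.6]
ft_force: [-0.4, -0.1, -2.8]
finger_gap: 12.9
grip_force: 108.5
time: 11.35
tool_pos: [553.7, -306.6, 212.6]
tcp_rot: [-179.8, -50.1, 88.3]
ft_force: [-0.5, 0.1, -3.7]
finger_gap: 12.4
grip_force: 108.4
[-0.4710292   0.05981829 -3.68318698]
top row x=57, left col y=+45; step 6
 .  .  .  .  .  .  .  .  .  .  .  .  .  .  .  .
 .  .  .  .  .  .  .  .  .  .  .  .  .  .  .  .
 .  .  .  .  .  .  .  .  .  .  .  .  .  .  .  .
 .  .  .  .  .  .  .  .  .  .  .  .  .  .  .  .
 .  .  .  .  .  .  .  .  .  .  .  .  .  .  .  .
 .  .  .  .  .  .  .  .  .  .  .  .  .  .  .  .
 . 16  .  .  .  .  .  .  .  .  .  .  .  . 16  .
 . 16  .  .  .  .  .  .  .  .  .  .  .  . 15  .
 . 16  .  .  .  .  .  .  .  .  .  .  .  . 28  .
 . 31 18 17 17 13 17 17 16  . 16 16 15  . 30  .
 . 31 20 20 20 17 20 21 20 18 20 21 19  . 31  .
 . 31 19 21 20 17 20 21 20 19 21 21 19  . 31  .
 . 31 17 18 17 14 18 18 16 16 18 18 17 16 31  .
 . 31 20 20 20 17 20 20 19  . 17 20 21 19 31  .
 . 31 20 20 20 18 20 33 33 11 18 20 20 20 30  .
 . 31 31 31 32 31 38 40 40 36 32 31 31 30 31  .
scoop origin [ 556.45100455 -211.25668612  161.83171771] [-50.   43.5  56.   35.  117.5 -42.4]
shift(cur axes) [275.7 -55.3 312. ] shift(target axes) [373.8 -48.2 185.4] turn [-15.45 -19.43 -13.06] dist 420.0
```

```bash
sed -i "s/from_euler('zy'/from_euler('ZY'/" h.py
python3 - <<'E'
from h import *
R=scoopR(88.5,-20); lip=np.array([TUB[0]+1,TUB[1]-25,150.]); t=lip+R@(G-[35,0,0]); go(t,R@RT)
E
```

```text
shift(cur axes) [235.6 -28.1 319.2] shift(target axes) [236.5 -27.8 318.5] turn [-0.05 -0.17 -0.13] dist 397.7
```

```bash

python3 -m handwheel '[[0.0059,-0.0007,0.008,0,0,0,0],[0.0107,-0.0013,0.0145,0,0,0,0],[0.013,-0.0015,0.0177,0,0,0,0],[0.013,-0.0016,0.0177,0,0,0,0],[0.013,-0.0015,0.0177,0,0,0,0],[0.013,-0.0016,0.0177,0,0,0,0],[0.013,-0.0015,0.0177,0,0,0,0],[0.013,-0.0016,0.0177,0,0,0,0]]'
python3 -m handwheel '[[0.013,-0.0015,0.0177,0,0,0,0],[0.013,-0.0016,0.0177,0,0,0,0],[0.013,-0.0015,0.0177,0,0,0,0],[0.013,-0.0016,0.0177,0,0,0,0],[0.013,-0.0015,0.0177,0,0,0,0],[0.013,-0.0016,0.0177,0,0,0,0],[0.013,-0.0015,0.0177,0,0,0,0],[0.013,-0.0016,0.0177,0,0,0,0]]'
python3 -m handwheel '[[0.0107,-0.0013,0.0145,0,0,0,0],[0.0083,-0.001,0.0112,0,0,0,0],[0.0071,-0.0008,0.0096,0,0,0,0],[0.0047,-0.0006,0.0064,0,0,0,0],[0.0036,-0.0004,0.0048,0,0,0,0],[0.0024,-0.0003,0.0032,0,0,0,0],[0,0,0,0,0,0,0],[0,0,0,0,0,0,0]]'
python3 - <<'E'
from h import *
s,p,d=snap("wrist"); print(s["ft_force"]); hmap(d); cv2.imwrite("pics/w9.png",p)
p0,R0=cur(); Rs=R0@RT.T; print("origin",p0-Rs@G,"lip",p0-Rs@(G-[35,0,0]), s["joint_pos"].round(1))
X=cloud("wrist",s,d); q=X[(d>0)&(abs(X[...,2]-70)<4)&(np.linalg.norm(X[...,:2]-TUB,axis=-1)<85)]; print("tub rim",len(q), cv2.minEnclosingCircle(q[:,:2].astype(np.float32)))
E
```

```text
time: 12.07
tool_pos: [546.3, -145.7, 202.1]
tcp_rot: [-179.8, -50.1, 88.3]
ft_force: [-0.5, -0.1, -2.4]
finger_gap: 12.7
grip_force: 108.5
time: 12.73
tool_pos: [538.4, 29.8, 191.1]
tcp_rot: [-179.7, -50.1, 88.3]
ft_force: [0.1, -0.4, -2.6]
finger_gap: 12.6
grip_force: 108.5
time: 13.4
tool_pos: [536.8, 89.9, 188.9]
tcp_rot: [-180.0, -50.0, 88.4]
ft_force: [0.6, 0.1, -2.2]
finger_gap: 12.8
grip_force: 108.6
[ 0.56151615  0.13305672 -2.16316873]
top row x=57, left col y=+45; step 6
 .  .  .  .  .  .  .  .  .  .  .  .  .  .  .  .
 .  .  .  .  .  .  .  .  .  .  .  .  .  .  .  .
 .  .  .  .  .  .  .  .  .  .  .  .  .  .  .  .
 .  .  .  .  .  .  .  .  .  .  .  .  .  .  .  .
 .  .  .  .  .  .  .  .  .  .  .  .  .  .  .  .
 .  .  .  .  .  .  .  .  .  .  .  .  .  .  .  .
 . 16  .  .  .  .  .  .  .  .  .  .  .  . 16  .
 . 16  .  .  .  .  .  .  .  .  .  .  .  . 16  .
 . 15  . 14  .  .  .  .  .  .  .  .  .  . 16  .
 . 31 19 20 20 17 17 17 15  . 16 17 15  . 31  .
 . 31 19 20 20 19 20 20 19 18 20 20 19  . 31  .
 . 31 18 19 19 18 20 20 20 19 21 21 20  . 31  .
 . 32 19 20 18 20 20 19 17 16 18 19 18 17 31  .
 . 31 20 21 19 22 22 21 16  . 17 20 20 19 31  .
 . 31 20 20 19 21 22 33 33  . 17 21 21 20 31  .
 . 31 31 31 31 31 39 40 40 35 31 31 30 30 31  .
origin [539.85964687 184.69234126 138.48506099] lip [540.75620886 217.56269065 150.47406844] [-23.6  10.7 102.   45.3  91.  -31.1]
tub rim 485 ((539.9067993164062, 241.31788635253906), 66.57154083251953)
```

```bash
python3 - <<'E'
from h import *
def o(lx,lz,pitch):
    t=np.radians(pitch); return (lx-35*np.cos(t), lz+35*np.sin(t), -pitch)
A=[o(k*1.0,150-12*k,-20+4*k) for k in range(5)]
B=[o(4,102-(16/15)*k,-4+4*k) for k in range(16)]
rows(A,"A"); rows(B,"B")
E
```

```text
A [[np.float64(0.0001), np.float64(0.0051), -4], [np.float64(0.0008), np.float64(0.0057), -4], [np.float64(0.0014), np.float64(0.0062), -4], [np.float64(0.0021), np.float64(0.0067), -4]]
B [[np.float64(0.0081), np.float64(-0.0025), -4], [np.float64(0.0082), np.float64(-0.0025), -4], [np.float64(0.0082), np.float64(-0.0024), -4], [np.float64(0.0083), np.float64(-0.0024), -4], [np.float64(0.0084), np.float64(-0.0024), -4], [np.float64(0.0084), np.float64(-0.0023), -4], [np.float64(0.0085), np.float64(-0.0023), -4], [np.float64(0.0086), np.float64(-0.0023), -4], [np.float64(0.0087), np.float64(-0.0023), -4], [np.float64(0.0087), np.float64(-0.0023), -4], [np.float64(0.0088), np.float64(-0.0023), -4], [np.float64(0.0089), np.float64(-0.0023), -4], [np.float64(0.009), np.float64(-0.0023), -4], [np.float64(0.009), np.float64(-0.0024), -4], [np.float64(0.0091), np.float64(-0.0024), -4]]
```

```bash

python3 -m handwheel '[[0.0001,0,0.0051,0,-4,0,0],[0.0008,0,0.0057,0,-4,0,0],[0.0014,0,0.0062,0,-4,0,0],[0.0021,0,0.0067,0,-4,0,0],[0,0,0,0,0,0,0],[0,0,0,0,0,0,0]]'
python3 - <<'E'
from h import *
p0,R0=cur(); Rs=R0@RT.T; print("lip",p0-Rs@(G-[35,0,0]), Ro.from_matrix(Rs).as_euler('ZYX',degrees=True))
E
```

```text
time: 13.95
tool_pos: [537.3, 110.3, 175.5]
tcp_rot: [179.9, -34.1, 88.6]
ft_force: [0.9, -0.1, -3.7]
finger_gap: 13.3
grip_force: 108.6
lip [540.5740298  222.71259288 103.32566124] [ 8.85686779e+01 -4.10324767e+00 -6.26384567e-02]
```

```bash

python3 -m handwheel '[[0.0081,0,-0.0025,0,-4,0,0],[0.0082,0,-0.0025,0,-4,0,0],[0.0082,0,-0.0024,0,-4,0,0],[0.0083,0,-0.0024,0,-4,0,0],[0.0084,0,-0.0024,0,-4,0,0],[0.0084,0,-0.0023,0,-4,0,0],[0.0085,0,-0.0023,0,-4,0,0],[0.0086,0,-0.0023,0,-4,0,0]]'
python3 -m handwheel '[[0.0087,0,-0.0023,0,-4,0,0],[0.0087,0,-0.0023,0,-4,0,0],[0.0088,0,-0.0023,0,-4,0,0],[0.0089,0,-0.0023,0,-4,0,0],[0.009,0,-0.0023,0,-4,0,0],[0.009,0,-0.0024,0,-4,0,0],[0.0091,0,-0.0024,0,-4,0,0],[0,0,0,0,0,0,0]]'
python3 -m handwheel '[[0,0,0,0,0,0,0],[0,0,0,0,0,0,0],[0,0,0,0,0,0,0],[0,0,0,0,0,0,0]]'
python3 - <<'E'
from h import *
s,p,d=snap("wrist"); hmap(d); cv2.imwrite("pics/w10.png",p)
p0,R0=cur(); Rs=R0@RT.T; print("lip",p0-Rs@(G-[35,0,0]), Ro.from_matrix(Rs).as_euler('ZYX',degrees=True),s["joint_pos"].round(1))
st,pt,dt=snap("top"); cv2.imwrite("pics/t2.png",pt)
E
```

```text
time: 14.62
tool_pos: [538.7, 164.5, 214.9]
tcp_rot: [-179.9, -2.0, 88.4]
ft_force: [-0.1, 0.2, -1.2]
finger_gap: 12.7
grip_force: 108.5
time: 15.28
tool_pos: [538.8, 230.1, 216.3]
tcp_rot: [-179.5, 26.2, 88.8]
ft_force: [-0.1, 0.2, -2.7]
finger_gap: 13.1
grip_force: 108.5
time: 15.62
tool_pos: [540.8, 227.4, 220.5]
tcp_rot: [180.0, 25.9, 88.3]
ft_force: [0.2, 0.0, -1.4]
finger_gap: 13.2
grip_force: 108.5
top row x=57, left col y=+45; step 6
 .  .  .  .  .  .  .  .  .  .  .  .  .  .  .  .
 .  .  .  .  .  .  .  .  .  .  .  .  .  .  .  .
 .  .  .  .  .  .  .  .  .  .  .  .  .  .  .  .
 .  .  .  .  .  .  .  .  .  .  .  .  .  .  .  .
 .  .  .  .  .  .  .  .  .  .  .  .  .  .  .  .
 .  .  .  .  .  .  .  .  .  .  .  .  .  .  .  .
 . 15  .  .  .  .  .  .  .  .  .  .  .  . 15  .
 . 15  .  .  .  .  .  .  .  .  .  .  .  . 15  .
 . 29  .  .  .  .  .  .  .  .  .  .  .  . 15  .
 . 30  .  .  .  .  .  .  .  .  .  .  .  . 30  .
 . 30  .  .  .  .  .  .  .  .  .  .  .  . 30  .
 . 29  .  .  .  .  .  .  .  .  .  .  .  . 29  .
 . 29  .  .  .  .  .  .  .  .  .  .  .  . 30  .
 . 30  .  .  .  .  .  .  .  .  .  .  .  . 30  .
 . 30  .  .  .  . 30 32 31  .  .  .  .  . 30  .
 . 30 29 30 30 30 38 39 38 36 30 30 29 30 30  .
lip [540.97833315 221.34481929  87.15428379] [ 8.83294731e+01  5.58761205e+01 -3.61147455e-02] [ 30.3  19.2  78.5 -21.9  96.2  32.3]
```

Scoop is empty. Lift, level, and head back to the tray; also check the tub from the top view.

```bash

python3 -m handwheel '[[-0.011,0,-0.0225,0,0,0,0],[-0.011,0,-0.0225,0,0,0,0],[0,0,0,0,0,0,0]]'
python3 -m handwheel '[[0,0,0,0,7,0,0],[0,0,0,0,7,0,0],[0,0,0,0,7,0,0],[0,0,0,0,7,0,0],[0,0,0,0,7,0,0],[0,0,0,0,7,0,0],[0,0,0,0,7,0,0],[0,0,0,0,7,0,0]]'
python3 - <<'E'
from h import *
s,p,d=snap("wrist"); hp=tcloud(d)
Rg=Ro.from_euler('xyz',[180,-29.9,68.0],degrees=True).as_matrix(); go(np.array([537.6,-51.2,84.3+90]),Rg)
E
```

```text
time: 15.97
tool_pos: [542.2, 228.8, 276.3]
tcp_rot: [179.5, 25.7, 88.2]
ft_force: [2.1, 0.0, -0.4]
finger_gap: 12.6
grip_force: 108.7
time: 16.63
tool_pos: [541.2, 227.8, 271.8]
tcp_rot: [179.7, -30.4, 88.5]
ft_force: [-0.9, 0.2, -2.5]
finger_gap: 12.7
grip_force: 108.5
shift(cur axes) [-286.5    5.8  -60.8] shift(target axes) [-270.9  101.2  -46.7] turn [-10.23  -0.91  17.43] dist 292.9
```

```bash

python3 -m handwheel '[[-0.0286,0.0006,-0.0061,0,0,0,0],[-0.0286,0.0006,-0.0061,0,0,0,0],[-0.0286,0.0006,-0.0061,0,0,0,0],[-0.0286,0.0006,-0.0061,0,0,0,0],[-0.0286,0.0006,-0.0061,0,0,0,0],[-0.0286,0.0006,-0.0061,0,0,0,0],[-0.0286,0.0006,-0.0061,0,0,0,0],[-0.0286,0.0006,-0.0061,0,0,0,0]]'
python3 -m handwheel '[[-0.0286,0.0006,-0.0061,0,0,0,0],[-0.0286,0.0006,-0.0061,0,0,0,0],[0,0,0,-3.4,-0.3,5.8,0],[0,0,0,-3.4,-0.3,5.8,0],[0,0,0,-3.4,-0.3,5.8,0],[0,0,0,0,0,0,0],[0,0,0,0,0,0,0]]'
python3 - <<'E'
from h import *
Rg=Ro.from_euler('xyz',[180,-29.9,68.0],degrees=True).as_matrix(); go(np.array([537.6,-51.2,84.3+25]),Rg)
s,p,d=snap("wrist"); S=tcloud(d); v=p.max(-1).astype(int)
zs=s["tool_pos"][2]-80; print(zs)
Q=S[(d>0)&(v<75)&(abs(S[...,2]-(12-zs))<5)&(abs(S[...,0])<100)&(abs(S[...,1])<80)&(S[...,2]<-20)]; print("tray in scoop frame",len(Q),cv2.minAreaRect(Q[:,:2].astype(np.float32)),np.percentile(Q,[1,99],axis=0).round(1))
st,pt,dt=snap("top"); cv2.imwrite("pics/t3.png",cv2.resize(pt[180:300,110:490],(760,240),interpolation=cv2.INTER_CUBIC))
E
```

```text
time: 17.35
tool_pos: [538.8, 4.3, 197.2]
tcp_rot: [-180.0, -29.9, 88.4]
ft_force: [1.3, 0.1, -1.6]
finger_gap: 12.5
grip_force: 108.6
time: 17.93
tool_pos: [538.2, -49.6, 179.8]
tcp_rot: [179.7, -29.1, 68.6]
ft_force: [0.2, 0.2, -0.9]
finger_gap: 12.8
grip_force: 108.5
shift(cur axes) [-35.8  -0.4  60.7] shift(target axes) [-36.6   0.   60.2] turn [0.02 0.8  0.57] dist 70.5
99.75728062076436
tray in scoop frame 306 ((-38.27446746826172, -0.8104400634765625), (98.94438171386719, 32.1198616027832), 89.96842193603516) [[-54.3 -50.  -92.5]
 [-22.9  48.6 -85.4]]
```

View pics/t3.png

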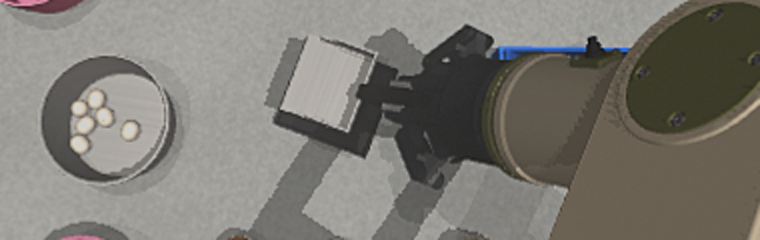

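The view shows all six canisters in the steel tub, at (75-130, 98-145), with the scoop held over its tray at (320,95) and aligned with it. Lowering now.

```bash

python3 -m handwheel '[[-0.0122,0,0.0202,0,0.8,0.4,0],[-0.0122,0,0.0201,0,0,0,0],[-0.0122,0,0.0201,0,0,0,0],[-0.005,0,0.0087,0,0,0,0],[-0.003,0,0.0052,0,0,0,0],[-0.0025,0,0.0043,0,0,0,0],[0,0,0,0,0,0,0],[0,0,0,0,0,0,0]]'
python3 - <<'E'
from h import *
Rg=Ro.from_euler('xyz',[180,-29.9,68.0],degrees=True).as_matrix(); go(np.array([537.6,-51.2,84.3]),Rg)
s,p,d=snap("wrist"); S=tcloud(d); v=p.max(-1).astype(int); zs=s["tool_pos"][2]-80; print(zs,s["ft_force"])
Q=S[(d>0)&(v<75)&(abs(S[...,2]-(12-zs))<4)&(abs(S[...,0])<75)&(abs(S[...,1])<70)]; print("tray in scoop",len(Q),cv2.minAreaRect(Q[:,:2].astype(np.float32)),np.median(Q[:,2]))
E
```

```text
time: 18.7
tool_pos: [539.1, -51.7, 88.9]
tcp_rot: [179.8, -30.0, 68.1]
ft_force: [0.7, -0.9, -2.3]
finger_gap: 12.8
grip_force: 108.5
shift(cur axes) [-2.4 -1.6  4. ] shift(target axes) [-2.4 -1.6  4. ] turn [ 0.13 -0.09  0.05] dist 4.9
8.945437020927457 [ 0.65862323 -0.90166255 -2.31104538]
tray in scoop 2211 ((-4.132900238037109, 0.3966789245605469), (103.41322326660156, 99.68807983398438), 0.15171214938163757) 3.052254067433367
```

```bash

python3 -m handwheel '[[-0.002,0,0.0015,0,0,0,0],[-0.0021,0,0.0017,0,0,0,0],[0,0,0,0,0,0,0],[0,0,0,0,0,0,0]]'
python3 -m handwheel '[[0,0,0,0,0,0,0.03],[0,0,0,0,0,0,0.06],[0,0,0,0,0,0,0.085],[0,0,0,0,0,0,0.085],[0,0,0,0,0,0,0.085],[0,0,0,0,0,0,0.085]]'
python3 -m handwheel '[[0,0,-0.02,0,0,0,0.085],[0,0,-0.03,0,0,0,0.085],[0,0,-0.03,0,0,0,0.085],[0,0,-0.03,0,0,0,0.085],[0,0,0,0,0,0,0.085],[0,0,0,0,0,0,0.085]]'
python3 - <<'E'
from h import *
s,p,d=snap("wrist"); X=cloud("wrist",s,d); v=p.max(-1).astype(int)
L=(X-TR)@scoopR(68)+[0,0,4]
ok=(d>0)&(np.linalg.norm(L[...,:2],axis=-1)<85)
Q=L[ok&(v<75)&(abs(L[...,2]-12)<3)]; print("tray",cv2.minAreaRect(Q[:,:2].astype(np.float32)))
W=L[ok&(abs(L[...,2]-34)<5)&(L[...,0]<12)&(L[...,0]>-40)]; print("walls",len(W),np.percentile(W,[2,98],axis=0).round(1))
f=L[ok&(v>90)&(L[...,2]<10)&(L[...,2]>2)&(abs(L[...,0])<26)&(abs(L[...,1])<30)]; print("floor",len(f),np.linalg.lstsq(np.c_[f[:,:2],np.ones(len(f))],f[:,2],rcond=None)[0].round(4))
cv2.imwrite("pics/end.png",p)
E
```

```text
time: 19.08
tool_pos: [538.5, -53.7, 84.2]
tcp_rot: [179.8, -30.0, 68.0]
ft_force: [-0.4, -2.3, 4.5]
finger_gap: 12.7
grip_force: 109.2
time: 19.58
tool_pos: [537.5, -53.1, 83.0]
tcp_rot: [179.9, -30.0, 68.0]
ft_force: [-0.5, 0.0, 0.2]
finger_gap: 83.5
grip_force: 0.0
time: 20.08
tool_pos: [517.9, -105.6, 180.3]
tcp_rot: [179.7, -29.9, 68.0]
ft_force: [0.6, 0.7, -0.8]
finger_gap: 84.8
grip_force: 0.0
tray ((-1.2089004516601562, -1.1074676513671875), (98.88533782958984, 103.91357421875), 89.96681213378906)
walls 396 [[-34.5 -41.4  29.4]
 [  5.   37.1  35.8]]
floor 2055 [ 4.8000e-03 -2.0000e-04  5.9129e+00]
```

View pics/end.png

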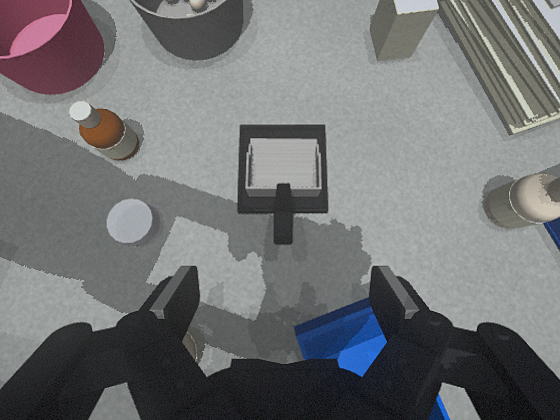

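The scoop lies flat in its tray at (283,165), released and level to 0.3°. It sits about 1 to 2 mm from centre, and the arm is clear. Handing in.

```bash
python3 -m handwheel '[[0,0,0,0,0,0,0.085],[0,0,0,0,0,0,0.085],[0,0,0,0,0,0,0.085],[0,0,0,0,0,0,0.085]]' >/dev/null; python3 -c "
from bench import r
print(r.hand_in())"
```

```text
the job is handed in; nothing more can be done
None
```

I tipped all six canisters into the steel tub with the scoop, set the scoop back flat in its tray and released it, and handed the job in at about 20 s; the hand-in gave no verdict.

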